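# Close, pin and squeeze a split block mould

### The arm

A 6-joint arm with a two-finger parallel gripper is mounted at the origin on the work surface. World frame = base frame: x ahead of the robot, y to its left, z up, the work surface at z = 0. Lengths are in mm, angles in rad, forces in N, time in s.
With the tool pointing down it reaches from about 350 to 875 mm from the base axis. Payload 4.2 kg.
Tool frame: the origin (TCP) lies on the centre line of the jaws, within the pads' length; the fingertips stand 22 mm ahead of it and the grasp point (between the pads) lies 3 mm ahead of it (arm.nose_length is the distance from the TCP to the fingertips, in mm); z points along the fingers, x is the direction in which the jaws open and shut, and the axes are right-handed (so a half turn about z gives the same grasp; the last joint's range is limited). The gripper opens to 85 mm and grips with 20 to 120 N. Pads are 22 mm wide; open, the fingers measure 114 mm over their backs; the gripper's body (76 mm by 85 mm) begins 54 mm behind the grasp point. The pads swing forward as they close: fully open they stand 13 mm farther back than shut.
Start: joints at [1.544, 0.385, 0.008, 0, -1.194, -0.259], TCP at [176.171, 599.636, 253.312] pointing down, gripper open.
Joint ranges: [-3.14, 3.14], [-1.21, 2.06], [-1.07, 1.41], [-3.16, 2.05], [-2.99, -0.16], [-3.1, 3.1]. Speed limits (rad/s): [2.79, 2.79, 3.14, 3.14, 3.14, 3.14].

### API

Orientations are given as a unit quaternion [x, y, z, w].
In Python, from bench import telemetry, get_image, workorder, nets, arm gives the robot as it stands.
- The arm moves only by the tool apply_moves, never from a script. Its argument "steps" is a list of rows, each an object with "hand": the opening, from 0 (shut) to 1 (fully open); "xyz": the shift along the tool's x, y, z in cm, a list of three; "delta_rot": the turn, a rotation vector about the tool's x, y, z in rad, a list of three. In form: [{"hand": hand, "xyz": [x, y, z], "delta_rot": [wx, wy, wz]}, ...]. A call has 1 to 12 rows; each row is the pose to reach, as a shift and turn from the pose commanded when the call began, along the tool's axes at that moment; what a row does not reach only later rows make up. A row lasts 1/12 s, in which the tool goes at most 41.7 mm and 7.16 degrees, less where a joint would pass 70% of its speed; a pose out of reach is approached as far as the arm can. A call with a gripper value outside its range is refused whole. The fingers move at their own pace and stop on an object; the grip force is fixed at half the most. Time passes only in rows, so rows that repeat a pose let the fingers close. It gives the time, the measured TCP pose, the force and the opening at its end, in the units of the state.
- telemetry.read_state(): the state, without advancing time (a new reading comes with each control period).
- get_image(name): name is "side" or "top" or "wrist"; returns a dict with "frame" (400x640x3 uint8, blue, green, red), "fx", "fy", "cx", "cy" (pixels), "distortion" ([k1, k2, p1, p2, k3] as OpenCV has them; the pictures are not rectified), "origin" and "orientation" of the camera in the world. Camera axes: x right, y down, z forward; pixel columns grow to the right and rows downward; lengths in mm; the calibration is good to about 2 mm. A picture is of the moment at which its call begins. There is no depth.
- workorder.job_done(): hands the job in, once; it reports no verdict.
Trained networks look in a picture, given as the dict that the camera call returned (one of the last four; its "shot" number tells which), for a name from the list of things; names that differ only in an ending like _2 or _b are one class to them, and where a whole thing is asked for, a point or a joint stands for the part that bears it (a point fixed in the world has none). Each returns a list of dicts, best first, with "confidence" (0 to 1); they miss things now and then, are a little off and sometimes report something else, mostly with a low value. They report only what shows in the picture. A call takes as long as a camera call. They do not tell look-alikes from the thing itself.
- nets.recognise(picture, label): "xyz" ([x, y, z] in mm, in world coordinates, good to about 4 mm: the middle of the surface that is visible of it).
- nets.outline_of(picture, label): "pixels" (400x640 bool, what is visible of it).
- nets.pinpoint(picture, label): "xyz" ([x, y, z] in mm, in world coordinates, good to about 4 mm: a listed point, or the origin of a listed thing).
The state is a dict: "clock": time; "joints": joint angles; "joint_vel": joint speeds; "joint_efforts": joint torques, N m; "position": TCP position; "ee_rot": TCP orientation; "contact_force": force on the tool from outside, world axes, zero at the start; "wrist_torque": the same for the moment, N m; "gripper_width": finger opening in mm.
Only numpy, scipy, OpenCV 4.12 (cv2) and the standard library are available. Lean on these libraries where they do the work, as an engineer would, in place of code of your own. Each camera call takes 0.05 s, during which the arm holds its last target.

### The job

Swing the open near half of the split block mould fully shut, then take the knobbed locking pin from its parking block and push it all the way down through the aligned holes of the two lugs. Then grip the two halves together from above, one finger on the outer side of each half, and finish while still holding them squeezed shut: do not let go at the end. Leave everything else on the bench where it is.

Things in the scene. Friction and masses are not known exactly. Their poses are not given: they have to be found in the camera images.
- jig: Split block mould on a fixed dark base plate (90 x 225 x 8 mm). Origin on the upright hinge line at bench height, z up. The shut mould runs from the hinge along +y; +x is the fixed far half's side, -x the swinging near half's. Aluminium halves, each 20 mm thick (40 mm over both when shut, seam at x = 0), y 15 to 135 mm, flat outer faces, top at z = 60 mm. Hinge barrel 18 mm thick, 64 mm high.
- jig_front (a joint): Hinge angle of the near (swinging) half, rad: 0 = shut against a stop, positive = swung open towards -x of the mould (counter-clockwise from above). Starts open by 0.6 to 0.95; friction only (about 0.18 N m, 2 N at the push point), so it stays where it is left.
- jig_back: The fixed far half (origin and axes as the mould's), with the lower lug. Beyond each half's free end is a steel lug, 40 mm (x) by 44 mm (y), 12 mm thick, with an upright 12 mm round hole at x = 0, y = 157 mm, 2 mm lead-in at its top. Fixed lug: z 28 to 40 mm; swinging lug: z 48 to 60 mm, above it. The holes line up only when fully shut.
- front_mid (a point): Point on the outer face of the swinging half, 100 mm from the hinge line, 35 mm above the bench; moves with that half. Its axes are the half's: -x points out of the face, y from the hinge to the free end, z up. A good place to push.
- jig_seat (a point): Centre of the upper lug's hole at its top face when the mould is shut (60 mm above the bench, 157 mm from the hinge line); fixed to the base; axes as the mould's. The pin's collar rests here.
- jig_grip (a point): On the seam of the shut mould, 75 mm from the hinge line, 45 mm above the bench: the middle of the two halves, 15 mm below their top; fixed to the base, axes as the mould's. The halves are 40 mm wide here along x, with free space beside them.
- pin_knob (a point): Centre of the locking pin's plain steel knob, 22 mm diameter, 28 mm high. Below: collar 16 mm diameter, 12 mm high, its underside 26 mm under this point; then a 10 mm shaft, 46 mm long, tapered foot 72 mm under this point. Starts upright in one hole of the parking block, 26 mm deep, this point 82 mm above the bench; with the collar down on the upper lug, 86 mm. z runs up the pin.
- block: Black plastic parking block, 50 x 160 x 36 mm, fixed; origin under its centre, three 12 mm square holes in a row along its y axis at y = -50, 0, 50 mm, 26 mm deep. Holds the locking pin and two other steel pieces in any order.
- probe: Slim steel probe in the parking block: plain 12 mm round handle whose top is 110 mm above the bench, no knob. Leave it. Origin at its foot, 10 mm above the bench.
- stopper: Low steel plug in the parking block: flat mushroom cap 30 mm in diameter whose top is 54 mm above the bench. Leave it. Origin at its foot, 10 mm above the bench.
- bottle: Amber bottle, 64 mm in diameter, 150 mm high, bystander; origin under its centre.
- beaker: White plastic beaker, 76 mm in diameter, 85 mm high, bystander; origin under its centre.
- dish: Flat round glass dish, 88 mm in diameter, 16 mm high, bystander; origin under its centre.
- cassette: White tissue cassette, 40 x 28 x 8 mm, bystander; origin under its centre.
- brush: Small brush, 170 mm long, lying, bystander.
- pin: The locking pin itself; origin at the middle of its foot, z up along it.
Mind the look-alikes: they are no part of the job. What is meant by the jig is not purple or yellow, and is the larger of those in its own colour.

How it is judged:
By the outcome, as a careful person would: the job done as asked, in the order asked, and still so for the second after the job is handed in, while the arm keeps its last pose, push and grip.
It also fails if it takes over 70 s, if anything falls off the work surface, if the arm or the gripper's body presses on something with over 40 N, if the wrist force passes 120 N, or if a joint passes its speed limit or range.

## Working session

There is one attempt and no reset: what is moved stays moved. The work goes in short steps, Python scripts to look and compute and a tool call to move; the robot and the scene stay as the last step left them, time stands still between calls to the robot, and variables do not carry over. Pictures are saved under pics/ and viewed, and the job is handed in when it is done.

Besides the shell and the picture viewer there is one more tool, called after "Request:" as name(argument=value, ...), one argument or row to a line, values as JSON. apply_moves: Moves the arm, as the interface text tells. Its arguments: {"type":"object","properties":{"steps":{"type":"array"}},"required":["steps"]}

```bash
mkdir -p pics; ls; cat > h.py <<'E'
import numpy as np, cv2, json
from scipy.spatial.transform import Rotation as R
from bench import telemetry, get_image, workorder, nets, arm
E
python3 - <<'E'
from h import *
print(telemetry.read_state())
for n in ("side","top","wrist"):
    p=get_image(n); cv2.imwrite(f"pics/{n}0.png",p["frame"]); print(n,p["origin"],p["orientation"],p["fx"],p["shot"])
    for l in ("jig","pin_knob","front_mid","block","jig_seat","jig_grip","jig_back","probe","stopper","bottle"):
        print(l,[(np.round(d["xyz"],0).tolist(),round(d["confidence"],2)) for d in nets.pinpoint(p,l)] )
E
```

```text
pics
{'clock': 0.0, 'joints': array([ 1.54359460e+00,  3.85583889e-01,  6.60916594e-03, -5.37366578e-04,
       -1.19399595e+00, -2.58606433e-01]), 'joint_vel': array([-4.60960246e-05, -7.90544539e-04, -2.85760666e-04, -2.57574731e-04,
       -7.46057633e-04,  3.89842653e-04]), 'joint_efforts': array([-2.47040307e-04, -3.92291844e+01,  1.88406962e+01,  4.18628007e+00,
       -4.55636153e-03, -6.92486452e-06]), 'position': array([176.02277329, 599.13285128, 252.1928194 ]), 'ee_rot': array([-5.99114335e-01,  8.00662706e-01, -6.97337832e-04, -8.70648220e-04]), 'contact_force': array([-0.22516067,  0.32648228, -0.11668913]), 'wrist_torque': array([-0.0112157 ,  0.04097921,  0.03647677]), 'gripper_width': 85.31883989454329}
side [ -295.74296139 -1100.79739225  1152.85119823] [ 0.85725775 -0.29505805  0.1369366  -0.39912187] 458.970632556546 1
jig [([611.0, -195.0, -0.0], 0.94), ([377.0, -293.0, 1.0], 0.92), ([402.0, -687.0, 7.0], 0.75), ([231.0, -528.0, -1.0], 0.64), ([370.0, 69.0, 5.0], 0.56)]
pin_knob [([443.0, 176.0, 86.0], 0.43)]
front_mid [([525.0, -138.0, 34.0], 0.89), ([219.0, -431
[... 1147 characters left out ...]
0.59), ([251.0, -378.0, 61.0], 0.57), ([526.0, -142.0, 37.0], 0.15)]
jig_grip [([605.0, -119.0, 44.0], 0.94), ([388.0, -246.0, 32.0], 0.84), ([397.0, -634.0, 27.0], 0.82), ([462.0, 223.0, 2.0], 0.61)]
jig_back [([615.0, -190.0, 0.0], 0.9), ([229.0, -533.0, -1.0], 0.71), ([375.0, -293.0, -4.0], 0.61), ([396.0, -683.0, -1.0], 0.51)]
probe [([481.0, 268.0, 6.0], 0.62), ([526.0, -137.0, 35.0], 0.58)]
stopper [([461.0, 218.0, 9.0], 0.53)]
bottle [([604.0, 484.0, -1.0], 0.87)]
wrist [244.37500102 578.82360811 374.30672782] [-0.59320425  0.792423    0.11375569 -0.08505382] 277.39699822079683 3
jig []
pin_knob []
front_mid []
block []
jig_seat []
jig_grip []
jig_back []
probe []
stopper []
bottle []
```

View pics/side0.png

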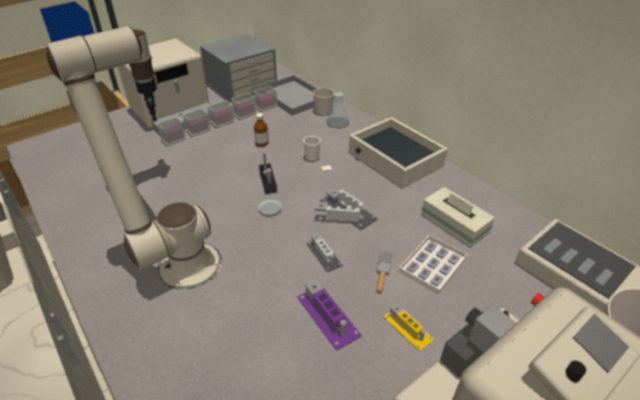

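View pics/top0.png

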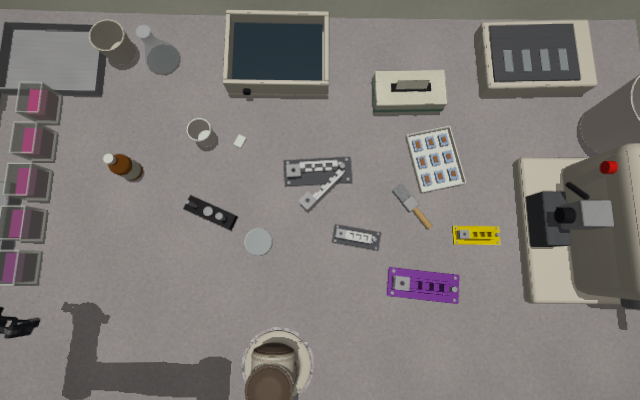

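Candidates in the top view are the large grey mould standing open (317,178), a small grey mould (357,237), a purple one (424,285) and a yellow one (477,235). The large grey one fits: it is neither purple nor yellow, and it is the larger of the two greys. I'll enlarge it and the parking block to confirm.

```bash
python3 - <<'E'
from h import *
a=cv2.imread("pics/top0.png"); s=cv2.imread("pics/side0.png")
A=cv2.resize(a[145:255,270:390],None,fx=3.3,fy=3.3,interpolation=cv2.INTER_CUBIC)
B=cv2.resize(a[185:240,175:245],(396,300),interpolation=cv2.INTER_CUBIC)
C=cv2.resize(s[180:270,300:385],(396,300),interpolation=cv2.INTER_CUBIC)
D=cv2.resize(s[145:200,240:300],(396,300),interpolation=cv2.INTER_CUBIC)
A=cv2.resize(A,(396,300))
cv2.imwrite("pics/crop1.png",np.vstack([np.hstack([A,B]),np.hstack([C,D])]))
E
```

```text
(no output)
```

View pics/crop1.png

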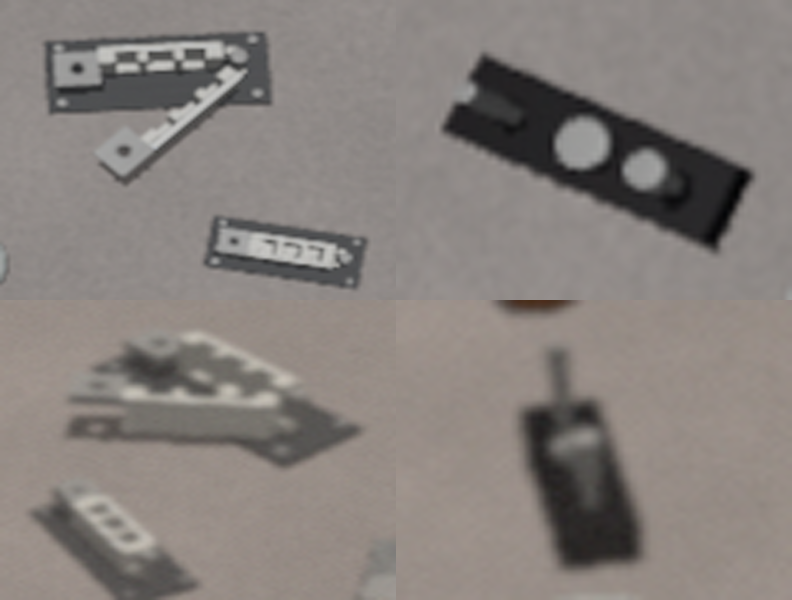

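The crop confirms it. The large grey mould (top view 317,178) is open by roughly 45°, and the small grey one is a shut look-alike. In the block, the probe is at the far end (top 188,200), the wide stopper cap is in the middle (208,211), and the knobbed pin is at the right-hand end (219,216). Next I'll move the wrist camera over the jig to measure it.

```bash
cat >> h.py <<'E'
def down(yaw):  # tool x at world yaw, tool z down
    c,s=np.cos(yaw),np.sin(yaw)
    return R.from_matrix(np.array([[c,s,0],[s,-c,0],[0,0,-1.]]))
def delta(p,yaw):
    s=telemetry.read_state(); q=R.from_quat(s["ee_rot"])
    d=q.inv().apply(np.array(p)-s["position"])/10; r=(q.inv()*down(yaw)).as_rotvec()
    print("xyz cm",d.round(2),"rot",r.round(3),"at",s["position"].round(1),"t",round(s["clock"],2),"F",s["contact_force"].round(1),"w",round(s["gripper_width"],1))
def und(p,uv):
    K=np.array([[p["fx"],0,p["cx"]],[0,p["fy"],p["cy"]],[0,0,1.]])
    return cv2.undistortPoints(np.array(uv,float).reshape(-1,1,2),K,np.array(p["distortion"])).reshape(-1,2)
def onplane(p,uv,z):
    r=R.from_quat(p["orientation"]).apply(np.c_[und(p,uv),np.ones(len(und(p,uv)))]); o=np.array(p["origin"])
    return o+r*((z-o[2])/r[:,2])[:,None]
def proj(p,X):
    K=np.array([[p["fx"],0,p["cx"]],[0,p["fy"],p["cy"]],[0,0,1.]])
    q=R.from_quat(p["orientation"]).inv(); rv=q.as_rotvec(); t=-q.apply(p["origin"])
    return cv2.projectPoints(np.array(X,float).reshape(-1,3),rv,t,K,np.array(p["distortion"]))[0].reshape(-1,2)
E
python3 - <<'E'
from h import *
delta([480,-110,250],np.deg2rad(-175.3))
E
```

```text
xyz cm [ 59.52 -49.15   0.33] rot [0.    0.    1.203] at [176.2 599.6 253.3] t 1.65 F [-0.3  0.2 -0.1] w 85.2
```

Request:
apply_moves(
  steps=[
    {"hand": 0,"xyz": [59.5,-49.2,0.3],"delta_rot": [0,0,1.203]},
    {"hand": 0,"xyz": [59.5,-49.2,0.3],"delta_rot": [0,0,1.203]},
    {"hand": 0,"xyz": [59.5,-49.2,0.3],"delta_rot": [0,0,1.203]},
    {"hand": 0,"xyz": [59.5,-49.2,0.3],"delta_rot": [0,0,1.203]},
    {"hand": 0,"xyz": [59.5,-49.2,0.3],"delta_rot": [0,0,1.203]},
    {"hand": 0,"xyz": [59.5,-49.2,0.3],"delta_rot": [0,0,1.203]},
    {"hand": 0,"xyz": [59.5,-49.2,0.3],"delta_rot": [0,0,1.203]},
    {"hand": 0,"xyz": [59.5,-49.2,0.3],"delta_rot": [0,0,1.203]},
    {"hand": 0,"xyz": [59.5,-49.2,0.3],"delta_rot": [0,0,1.203]},
    {"hand": 0,"xyz": [59.5,-49.2,0.3],"delta_rot": [0,0,1.203]},
    {"hand": 0,"xyz": [59.5,-49.2,0.3],"delta_rot": [0,0,1.203]},
    {"hand": 0,"xyz": [59.5,-49.2,0.3],"delta_rot": [0,0,1.203]},
  ],
)

```text
clock: 2.65
position: [373.5, 138.2, 251.9]
ee_rot: [-0.041, 0.999, 0.001, 0.001]
contact_force: [1.8, 1.2, 0.2]
gripper_width: 0.1
```

```bash
python3 - <<'E'
from h import *
delta([480,-110,250],np.deg2rad(-175.3)); print(telemetry.read_state()["joints"].round(2))
E
```

```text
xyz cm [ -8.56 -25.62   0.18] rot [0.001 0.001 0.001] at [373.5 138.2 251.9] t 2.65 F [1.8 1.2 0.2] w 0.1
[ 0.77 -0.01 -0.5   0.   -1.08 -0.68]
```

Request:
apply_moves(
  steps=[
    {"hand": 0,"xyz": [-8.6,-25.6,0.2],"delta_rot": [0,0,0]},
    {"hand": 0,"xyz": [-8.6,-25.6,0.2],"delta_rot": [0,0,0]},
    {"hand": 0,"xyz": [-8.6,-25.6,0.2],"delta_rot": [0,0,0]},
    {"hand": 0,"xyz": [-8.6,-25.6,0.2],"delta_rot": [0,0,0]},
    {"hand": 0,"xyz": [-8.6,-25.6,0.2],"delta_rot": [0,0,0]},
    {"hand": 0,"xyz": [-8.6,-25.6,0.2],"delta_rot": [0,0,0]},
    {"hand": 0,"xyz": [-8.6,-25.6,0.2],"delta_rot": [0,0,0]},
    {"hand": 0,"xyz": [-8.6,-25.6,0.2],"delta_rot": [0,0,0]},
    {"hand": 0,"xyz": [-8.6,-25.6,0.2],"delta_rot": [0,0,0]},
  ],
)

```text
clock: 3.4
position: [479.9, -109.0, 249.0]
ee_rot: [-0.04, 0.999, 0.0, -0.0]
contact_force: [-1.2, 0.2, 0.5]
gripper_width: -0.0
```

```bash
python3 - <<'E'
from h import *
delta([480,-110,250],np.deg2rad(-175.3))
p=get_image("wrist"); cv2.imwrite("pics/w1.png",p["frame"])
import pickle; pickle.dump({k:p[k] for k in p},open("w1.pkl","wb"))
print(p["origin"],R.from_quat(p["orientation"]).as_matrix().round(3))
for l in ("jig","front_mid","jig_seat"):
  for d in nets.pinpoint(p,l): print(l,d["xyz"].round(1) if hasattr(d["xyz"],"round") else d["xyz"],round(d["confidence"],2),proj(p,d["xyz"]).round(0))
E
```

```text
xyz cm [-0.  -0.1 -0.1] rot [ 0.    -0.001 -0.003] at [ 479.9 -109.   249. ] t 3.4 F [-1.2  0.2  0.5] w -0.0
[ 485.05822343 -181.10839739  369.94949475] [[-0.997 -0.076 -0.022]
 [-0.079  0.956  0.281]
 [-0.     0.282 -0.959]]
jig [374.3, -296.7, -1.3] 0.61 [[422.  23.]]
jig [617.9, -193.3, 0.2] 0.55 [[217.  97.]]
front_mid [528.2, -140.4, 36.0] 0.94 [[283. 148.]]
front_mid [377.5, -225.4, 27.8] 0.9 [[418.  84.]]
jig_seat [395.1, -190.0, 39.8] 0.89 [[401. 114.]]
jig_seat [598.5, -38.8, 60.9] 0.83 [[219. 230.]]
```

View pics/w1.png

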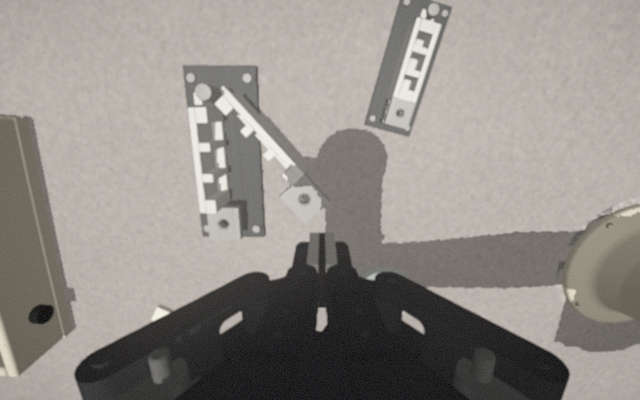

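```bash
python3 - <<'E'
import cv2
a=cv2.imread("pics/w1.png"); cv2.imwrite("pics/w1c.png",cv2.resize(a[55:247,170:340],None,fx=3.1,fy=3.1,interpolation=cv2.INTER_CUBIC))
E
```

```text
(no output)
```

View pics/w1c.png

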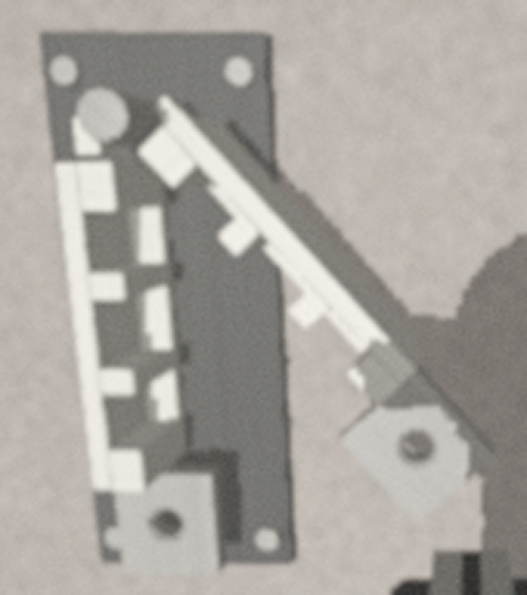

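```bash
python3 - <<'E'
from h import *
import pickle; p=pickle.load(open("w1.pkl","rb"))
f=lambda x,y:((x+.5)/3.1-.5+170,(y+.5)/3.1-.5+55)
o=lambda x,y,z:onplane(p,[f(x,y)],z)[0]
b=o(102,115,64);h=o(166,522,40);u=o(415,447,60)
print("barrel",b,"lowhole",h,"uphole",u)
v=(h-b)[:2];w=(u-b)[:2]
print(np.linalg.norm(v),np.linalg.norm(w))
print("yaw +y dir deg",np.rad2deg(np.arctan2(v[1],v[0])),np.rad2deg(np.arctan2(w[1],w[0])))
for c in ((42,33),(270,35),(295,560),(102,562)): print(o(*c,8).round(1))
E
```

```text
barrel [ 610.43815545 -195.21424741   64.        ] lowhole [600.02342893 -39.57982756  40.        ] uphole [498.66093117 -86.1286267   60.        ]
155.98249636032085 156.1852122160726
yaw +y dir deg 93.828404772611 135.69821563105955
[ 655.8 -226.3    8. ]
[ 567.2 -232.1    8. ]
[552.5 -11.9   8. ]
[641.1  -3.6   8. ]
```

```bash
cat >> h.py <<'E'
H=np.array([610.4,-195.2]); TH=np.deg2rad(3.83)
def jp(x,y,z,phi=0):
    c,s=np.cos(TH+phi),np.sin(TH+phi); return np.array([H[0]+c*x-s*y,H[1]+s*x+c*y,z])
def pp(phi,gap,z=40): return jp(-34.5-gap,100,z,phi), TH+phi-np.pi
E
python3 - <<'E'
from h import *
p,y=pp(.731,14); print(p,y)
delta([p[0],p[1],250],y); delta(p,y)
E
```

```text
[ 504.94948553 -160.09388945   40.        ] -2.34374654323841
xyz cm [-2.08 -5.5  -0.04] rot [-0.     0.    -0.714] at [ 479.6 -107.1  249.6] t 3.6 F [ 0.5 -0.1  0.1] w 0.2
xyz cm [-2.08 -5.5  20.96] rot [-0.     0.    -0.714] at [ 479.6 -107.1  249.6] t 3.6 F [ 0.5 -0.1  0.1] w 0.2
```

Request:
apply_moves(
  steps=[
    {"hand": 0,"xyz": [-2.1,-5.5,0],"delta_rot": [0,0,-0.12]},
    {"hand": 0,"xyz": [-2.1,-5.5,0],"delta_rot": [0,0,-0.24]},
    {"hand": 0,"xyz": [-2.1,-5.5,3],"delta_rot": [0,0,-0.36]},
    {"hand": 0,"xyz": [-2.1,-5.5,7],"delta_rot": [0,0,-0.48]},
    {"hand": 0,"xyz": [-2.1,-5.5,11],"delta_rot": [0,0,-0.6]},
    {"hand": 0,"xyz": [-2.1,-5.5,15],"delta_rot": [0,0,-0.714]},
    {"hand": 0,"xyz": [-2.1,-5.5,18.5],"delta_rot": [0,0,-0.714]},
    {"hand": 0,"xyz": [-2.1,-5.5,21],"delta_rot": [0,0,-0.714]},
    {"hand": 0,"xyz": [-2.1,-5.5,21],"delta_rot": [0,0,-0.714]},
    {"hand": 0,"xyz": [-2.1,-5.5,21],"delta_rot": [0,0,-0.714]},
  ],
)

```text
clock: 4.43
position: [505.1, -160.0, 38.7]
ee_rot: [-0.389, 0.921, 0.0, -0.001]
contact_force: [0.5, 0.4, 0.4]
gripper_width: 0.2
```

```bash
python3 - <<'E'
from h import *
for i,phi in enumerate(np.linspace(.731,.0,12)):
    p,y=pp(phi,14*(1-min(1,i/3))+ (0)); delta(p,y)
p=get_image("wrist"); cv2.imwrite("pics/w2.png",p["frame"])
E
```

```text
xyz cm [ 0.02  0.01 -0.13] rot [ 0.001 -0.001  0.   ] at [ 505.1 -160.    38.7] t 4.43 F [0.5 0.4 0.4] w 0.2
xyz cm [-1.12  0.27 -0.13] rot [ 0.001 -0.001  0.067] at [ 505.1 -160.    38.7] t 4.43 F [0.5 0.4 0.4] w 0.2
xyz cm [-2.27  0.44 -0.13] rot [ 0.001 -0.001  0.133] at [ 505.1 -160.    38.7] t 4.43 F [0.5 0.4 0.4] w 0.2
xyz cm [-3.43  0.49 -0.13] rot [ 0.001 -0.001  0.2  ] at [ 505.1 -160.    38.7] t 4.43 F [0.5 0.4 0.4] w 0.2
xyz cm [-4.13  0.56 -0.13] rot [ 0.001 -0.002  0.266] at [ 505.1 -160.    38.7] t 4.43 F [0.5 0.4 0.4] w 0.2
xyz cm [-4.83  0.58 -0.13] rot [ 0.001 -0.002  0.333] at [ 505.1 -160.    38.7] t 4.43 F [0.5 0.4 0.4] w 0.2
xyz cm [-5.53  0.56 -0.13] rot [ 0.001 -0.002  0.399] at [ 505.1 -160.    38.7] t 4.43 F [0.5 0.4 0.4] w 0.2
xyz cm [-6.23  0.49 -0.13] rot [ 0.001 -0.002  0.466] at [ 505.1 -160.    38.7] t 4.43 F [0.5 0.4 0.4] w 0.2
xyz cm [-6.93  0.37 -0.14] rot [ 0.001 -0.002  0.532] at [ 505.1 -160.    38.7] t 4.43 F [0.5 0.4 0.4] w 0.2
xyz cm [-7.61  0.21 -0.14] rot [ 0.001 -0.002  0.598] at [ 505.1 -160.    38.7] t 4.43 F [0.5 0.4 0.4] w 0.2
xyz cm [-8.28  0.   -0.14] rot [ 0.001 -0.002  0.665] at [ 505.1 -160.    38.7] t 4.43 F [0.5 0.4 0.4] w 0.2
xyz cm [-8.94 -0.25 -0.14] rot [ 0.001 -0.002  0.731] at [ 505.1 -160.    38.7] t 4.43 F [0.5 0.4 0.4] w 0.2
```

View pics/w2.png

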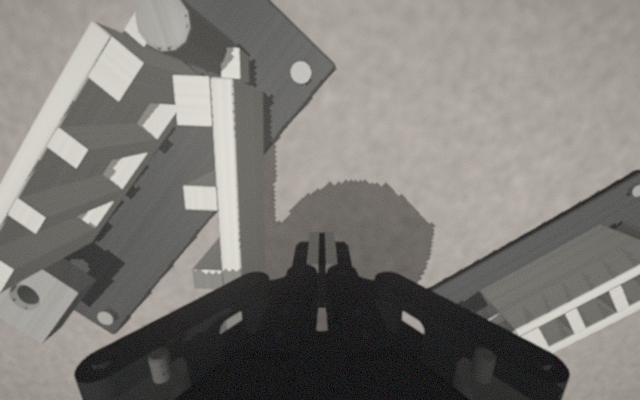

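The fingers (321,240) stand just outside the swinging half's outer face (about 245,200), and the small look-alike on the right is clear. I'll push it along the arc now.

Request:
apply_moves(
  steps=[
    {"hand": 0,"xyz": [-1.1,0.3,0],"delta_rot": [0,0,0.067]},
    {"hand": 0,"xyz": [-2.3,0.4,0],"delta_rot": [0,0,0.133]},
    {"hand": 0,"xyz": [-3.4,0.5,0],"delta_rot": [0,0,0.2]},
    {"hand": 0,"xyz": [-4.1,0.6,0],"delta_rot": [0,0,0.266]},
    {"hand": 0,"xyz": [-4.8,0.6,0],"delta_rot": [0,0,0.333]},
    {"hand": 0,"xyz": [-5.5,0.6,0],"delta_rot": [0,0,0.4]},
    {"hand": 0,"xyz": [-6.2,0.5,0],"delta_rot": [0,0,0.466]},
    {"hand": 0,"xyz": [-6.9,0.4,0],"delta_rot": [0,0,0.532]},
    {"hand": 0,"xyz": [-7.6,0.2,0],"delta_rot": [0,0,0.598]},
    {"hand": 0,"xyz": [-8.1,0,0],"delta_rot": [0,0,0.665]},
    {"hand": 0,"xyz": [-8.1,0,0],"delta_rot": [0,0,0.665]},
  ],
)

```text
clock: 5.4
position: [563.0, -102.0, 40.8]
ee_rot: [-0.066, 0.998, 0.0, 0.001]
contact_force: [-1.0, 0.4, 1.9]
gripper_width: 0.0
```

```bash
python3 - <<'E'
from h import *
p,y=pp(0,0); delta(p,y)
p=get_image("wrist"); cv2.imwrite("pics/w3.png",p["frame"])
E
```

```text
xyz cm [-0.68  0.34  0.08] rot [0.    0.002 0.065] at [ 563.  -102.    40.8] t 5.4 F [-1.   0.4  1.9] w 0.0
```

View pics/w3.png

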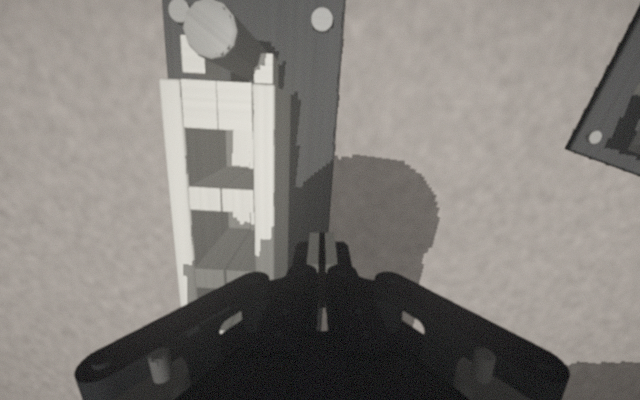

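It is nearly shut, with a small gap still at the seam. I'll press slowly the rest of the way.

Request:
apply_moves(
  steps=[
    {"hand": 0,"xyz": [-0.3,0,0],"delta_rot": [0,0,0.03]},
    {"hand": 0,"xyz": [-0.5,0,0],"delta_rot": [0,0,0.065]},
    {"hand": 0,"xyz": [-0.6,0,0],"delta_rot": [0,0,0.065]},
    {"hand": 0,"xyz": [-0.7,0,0],"delta_rot": [0,0,0.065]},
    {"hand": 0,"xyz": [-0.8,0,0],"delta_rot": [0,0,0.065]},
    {"hand": 0,"xyz": [-0.8,0,0],"delta_rot": [0,0,0.065]},
  ],
)

```text
clock: 5.95
position: [564.2, -101.4, 40.5]
ee_rot: [-0.034, 0.999, 0.001, -0.006]
contact_force: [-14.2, 7.8, 14.8]
gripper_width: -0.2
```

```bash
python3 - <<'E'
from h import *
p,y=pp(0,0); delta(p,y); print(telemetry.read_state()["wrist_torque"])
p=get_image("wrist"); cv2.imwrite("pics/w4.png",p["frame"])
import pickle; pickle.dump(p,open("w4.pkl","wb"))
q=get_image("top"); cv2.imwrite("pics/t4.png",cv2.resize(q["frame"][140:220,270:370],None,fx=6,fy=6,interpolation=cv2.INTER_CUBIC))
delta(*pp(0,0))
E
```

```text
xyz cm [-0.53  0.33  0.04] rot [ 0.001 -0.011  0.001] at [ 564.2 -101.4   40.5] t 5.95 F [-14.2   7.8  14.8] w -0.2
[1.84054254 3.5214992  0.18940515]
xyz cm [-0.53  0.33  0.04] rot [ 0.001 -0.011  0.001] at [ 564.2 -101.4   40.4] t 6.05 F [-14.8   8.5  15.2] w -0.1
```

View pics/w4.png

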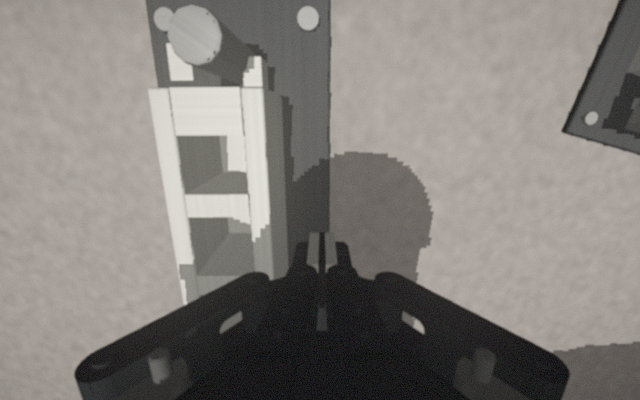

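View pics/t4.png

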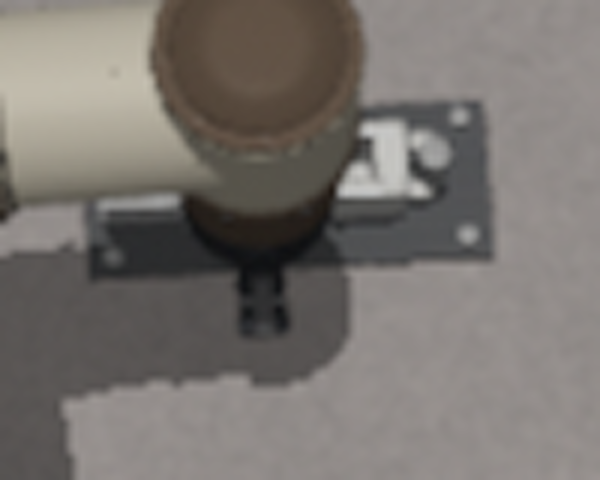

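The seam looks shut, and 16 N horizontal against 2 N of hinge friction suggests the half is on its stop. I'll back off, rise and verify.

Request:
apply_moves(
  steps=[
    {"hand": 0,"xyz": [1.5,0,-0.2],"delta_rot": [0,0,0.065]},
    {"hand": 0.0,"xyz": [2.5,0,-3],"delta_rot": [0,0,0]},
    {"hand": 0.0,"xyz": [2.5,0,-7],"delta_rot": [0,0,0]},
    {"hand": 0.4,"xyz": [2.5,0,-11],"delta_rot": [0,0,0]},
    {"hand": 0.8,"xyz": [2.5,0,-15],"delta_rot": [0,0,0]},
    {"hand": 0.8,"xyz": [2.5,0,-19],"delta_rot": [0,0,0]},
    {"hand": 0.8,"xyz": [2.5,0,-21],"delta_rot": [0,0,0]},
    {"hand": 0.8,"xyz": [2.5,0,-21],"delta_rot": [0,0,0]},
  ],
)

```text
clock: 6.72
position: [547.6, -104.0, 256.5]
ee_rot: [-0.034, 0.999, -0.0, 0.007]
contact_force: [0.5, 0.1, 0.7]
gripper_width: 60.3
```

```bash
python3 - <<'E'
from h import *
delta(*pp(0,0)); 
p=get_image("wrist"); cv2.imwrite("pics/w5.png",p["frame"])
import pickle; pickle.dump(p,open("w5.pkl","wb"))
a=p["frame"]; 
for n,X in dict(hinge=jp(0,0,64),seat=jp(0,157,60),s1=jp(0,15,60),s2=jp(0,135,60),a=jp(-20,15,60),b=jp(-20,135,60),c=jp(20,15,60),d=jp(20,135,60)).items(): print(n,proj(p,X).round(1))
cv2.imwrite("pics/w5b.png",cv2.resize(a[0:260,150:350],None,fx=2.3,fy=2.3,interpolation=cv2.INTER_CUBIC))
E
```

```text
xyz cm [-1.91  0.51 21.68] rot [-0.001  0.014  0.002] at [ 547.6 -104.   256.5] t 6.72 F [0.5 0.1 0.7] w 60.3
hinge [[270.9  93.4]]
seat [[277.7 228.4]]
s1 [[272.3 108.2]]
s2 [[276.9 211.6]]
a [[290.5 108.2]]
b [[293.3 211.7]]
c [[254.1 108.2]]
d [[260.5 211.5]]
```

View pics/w5.png

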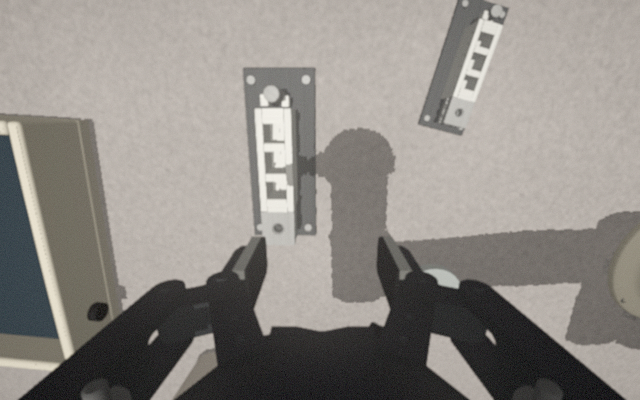

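View pics/w5b.png

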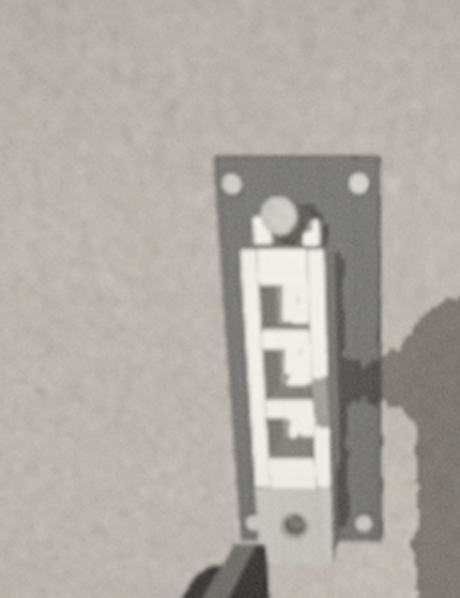

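The upper lug's hole shows at (277.5,228.0) against a shut prediction of (277.7,228.4), so the mould is fully shut. I'm going to the pin next.

```bash
python3 - <<'E'
from h import *
delta([443,176,250],TH-np.pi)
E
```

```text
xyz cm [ 8.39 28.61  0.24] rot [0.    0.008 0.001] at [ 546.  -103.7  253.1] t 6.77 F [ 0.4  0.3 -0.6] w 67.4
```

Request:
apply_moves(
  steps=[
    {"hand": 0.7,"xyz": [8.4,28.6,0.3],"delta_rot": [0,0.004,0]},
    {"hand": 0.7,"xyz": [8.4,28.6,0.3],"delta_rot": [0,0.004,0]},
    {"hand": 0.7,"xyz": [8.4,28.6,0.3],"delta_rot": [0,0.004,0]},
    {"hand": 0.7,"xyz": [8.4,28.6,0.3],"delta_rot": [0,0.004,0]},
    {"hand": 0.7,"xyz": [8.4,28.6,0.3],"delta_rot": [0,0.004,0]},
    {"hand": 0.7,"xyz": [8.4,28.6,0.3],"delta_rot": [0,0.004,0]},
    {"hand": 0.7,"xyz": [8.4,28.6,0.3],"delta_rot": [0,0.004,0]},
    {"hand": 0.7,"xyz": [8.4,28.6,0.3],"delta_rot": [0,0.004,0]},
    {"hand": 0.7,"xyz": [8.4,28.6,0.3],"delta_rot": [0,0.004,0]},
    {"hand": 0.7,"xyz": [8.4,28.6,0.3],"delta_rot": [0,0.004,0]},
    {"hand": 0.7,"xyz": [8.4,28.6,0.3],"delta_rot": [0,0.004,0]},
    {"hand": 0.7,"xyz": [8.4,28.6,0.3],"delta_rot": [0,0.004,0]},
  ],
)

```text
clock: 7.77
position: [442.5, 174.7, 245.9]
ee_rot: [-0.032, 0.999, -0.0, -0.002]
contact_force: [-0.5, -0.6, -0.9]
gripper_width: 59.6
```

```bash
python3 - <<'E'
from h import *
p=get_image("wrist"); a=p["frame"]
import pickle; pickle.dump(p,open("w6.pkl","wb"))
print(p["origin"])
for d in nets.pinpoint(p,"pin_knob"): print(d["xyz"],d["confidence"],proj(p,d["xyz"]))
for d in nets.pinpoint(p,"block"): print(d["xyz"],d["confidence"],proj(p,d["xyz"]))
delta([443,176,250],TH-np.pi)
cv2.imwrite("pics/w6.png",a)
E
```

```text
[447.07181368 102.64269575 366.97741981]
[439.6, 184.1, 78.8] 0.94 [[322.60223208 194.38768302]]
[465.0, 220.3, -0.1] 0.63 [[302.21096421 202.8027794 ]]
xyz cm [-0.04  0.1  -0.37] rot [-0.    -0.004 -0.003] at [442.7 175.  246.3] t 7.92 F [-0.1 -0.6  0.3] w 59.5
```

View pics/w6.png

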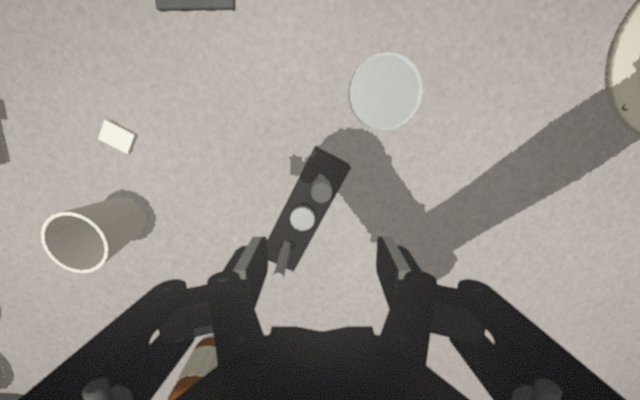

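```bash
python3 - <<'E'
import cv2
a=cv2.imread("pics/w6.png"); cv2.imwrite("pics/w6c.png",cv2.resize(a[140:280,260:360],None,fx=4,fy=4,interpolation=cv2.INTER_CUBIC))
E
```

```text
(no output)
```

View pics/w6c.png

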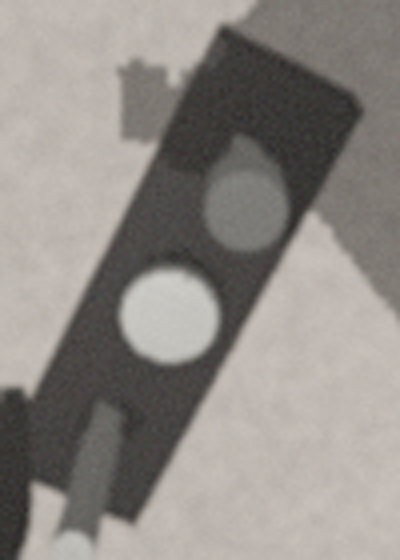

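```bash
python3 - <<'E'
from h import *
import pickle; p=pickle.load(open("w6.pkl","rb"))
o=lambda x,y,z:onplane(p,[((x+.5)/4-.5+260,(y+.5)/4-.5+140)],z)[0].round(1)
print("knob",o(246,210,96),"stop",o(170,315,54)); 
for c in ((222,28),(362,105),(133,520)): print(o(*c,36))
k=o(246,210,96)
delta([k[0],k[1],250],TH-np.pi); delta([k[0],k[1],85],TH-np.pi)
E
```

```text
knob [441.7 177.   96. ] stop [461.6 222.6  54. ]
[451.1 138.2  36. ]
[407.7 158.5  36. ]
[471.6 304.   36. ]
xyz cm [ 0.08  0.21 -0.37] rot [-0.    -0.004 -0.003] at [442.7 175.  246.3] t 7.92 F [-0.1 -0.6  0.3] w 59.5
xyz cm [1.000e-02 2.100e-01 1.613e+01] rot [-0.    -0.004 -0.003] at [442.7 175.  246.3] t 7.92 F [-0.1 -0.6  0.3] w 59.5
```

The knob is at (441.7,177.0), 49.8 mm from the stopper at (461.6,222.6), which matches the 50 mm hole pitch. Next I descend and grip.

Request:
apply_moves(
  steps=[
    {"hand": 0.6,"xyz": [0,0.2,3],"delta_rot": [0,-0.003,-0.002]},
    {"hand": 0.6,"xyz": [0,0.2,6.5],"delta_rot": [0,-0.003,-0.002]},
    {"hand": 0.6,"xyz": [0,0.2,10],"delta_rot": [0,-0.003,-0.002]},
    {"hand": 0.6,"xyz": [0,0.2,13],"delta_rot": [0,-0.003,-0.002]},
    {"hand": 0.6,"xyz": [0,0.2,15],"delta_rot": [0,-0.003,-0.002]},
    {"hand": 0.6,"xyz": [0,0.2,15.9],"delta_rot": [0,-0.003,-0.002]},
    {"hand": 0.6,"xyz": [0,0.2,15.9],"delta_rot": [0,-0.003,-0.002]},
    {"hand": 0.6,"xyz": [0,0.2,15.9],"delta_rot": [0,-0.003,-0.002]},
  ],
)

```text
clock: 8.58
position: [442.3, 178.0, 87.9]
ee_rot: [-0.034, 0.999, 0.0, -0.0]
contact_force: [-0.3, 0.4, 0.1]
gripper_width: 51.2
```

```bash
python3 - <<'E'
from h import *
delta([441.7,177,87],TH-np.pi)
p=get_image("wrist"); cv2.imwrite("pics/w7.png",p["frame"])
E
```

```text
xyz cm [ 0.07 -0.1   0.09] rot [ 0.    -0.     0.001] at [442.3 178.   87.9] t 8.58 F [-0.3  0.4  0.1] w 51.2
```

View pics/w7.png

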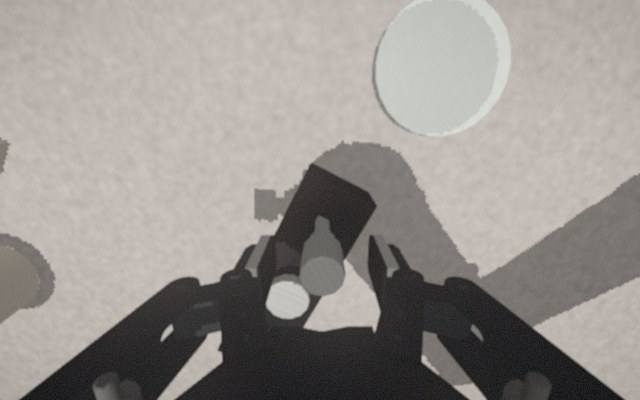

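The knob (322,275) sits centred between the fingers (about 262 and 383). I'll close on it and hold.

Request:
apply_moves(
  steps=[
    {"hand": 0.0,"xyz": [0.0,-0.1,0.1],"delta_rot": [0,0,0]},
    {"hand": 0.0,"xyz": [0.0,-0.1,0.1],"delta_rot": [0,0,0]},
    {"hand": 0.0,"xyz": [0.0,-0.1,0.1],"delta_rot": [0,0,0]},
    {"hand": 0.0,"xyz": [0.0,-0.1,0.1],"delta_rot": [0,0,0]},
    {"hand": 0.0,"xyz": [0.0,-0.1,0.1],"delta_rot": [0,0,0]},
    {"hand": 0.0,"xyz": [0.0,-0.1,0.1],"delta_rot": [0,0,0]},
    {"hand": 0.0,"xyz": [0.0,-0.1,0.1],"delta_rot": [0,0,0]},
    {"hand": 0.0,"xyz": [0.0,-0.1,0.1],"delta_rot": [0,0,0]},
  ],
)

```text
clock: 9.3
position: [442.3, 177.5, 87.6]
ee_rot: [-0.034, 0.999, 0.0, 0.0]
contact_force: [-1.2, 0.1, 6.8]
gripper_width: 20.2
```

Request:
apply_moves(
  steps=[
    {"hand": 0.0,"xyz": [0.0,0,-1],"delta_rot": [0,0,0]},
    {"hand": 0.0,"xyz": [0.0,0,-2],"delta_rot": [0,0,0]},
    {"hand": 0.0,"xyz": [0.0,0,-4],"delta_rot": [0,0,0]},
    {"hand": 0.0,"xyz": [0.0,0,-6.5],"delta_rot": [0,0,0]},
    {"hand": 0.0,"xyz": [0.0,0,-9],"delta_rot": [0,0,0]},
    {"hand": 0.0,"xyz": [0.0,0,-11],"delta_rot": [0,0,0]},
    {"hand": 0.0,"xyz": [0.0,0,-12],"delta_rot": [0,0,0]},
    {"hand": 0.0,"xyz": [0.0,0,-12],"delta_rot": [0,0,0]},
  ],
)

```text
clock: 9.97
position: [442.7, 177.8, 208.9]
ee_rot: [-0.034, 0.999, 0.002, 0.002]
contact_force: [1.2, 0.1, -0.8]
gripper_width: 20.3
```

```bash
python3 - <<'E'
from h import *
s=jp(0,157,60); print(s)
delta([s[0],s[1],205],TH-np.pi)
p=get_image("wrist"); cv2.imwrite("pics/w8.png",p["frame"])
E
```

```text
[599.91297479 -38.550639    60.        ]
xyz cm [-14.2  -22.66   0.37] rot [0.003 0.004 0.002] at [442.7 177.8 208.9] t 9.97 F [ 1.2  0.1 -0.8] w 20.3
```

View pics/w8.png

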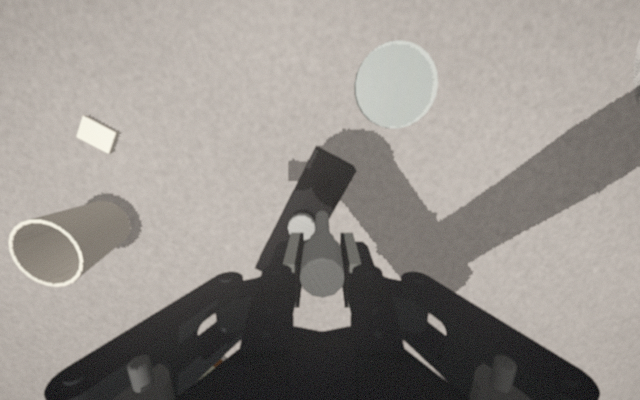

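The pin is held upright between the pads (322,275), clear of the block. I'm carrying it over the lugs.

Request:
apply_moves(
  steps=[
    {"hand": 0.0,"xyz": [-2,-3.2,0],"delta_rot": [0,0,0]},
    {"hand": 0.0,"xyz": [-4,-6.4,0],"delta_rot": [0,0,0]},
    {"hand": 0.0,"xyz": [-6,-9.6,0],"delta_rot": [0,0,0]},
    {"hand": 0.0,"xyz": [-8,-12.8,0],"delta_rot": [0,0,0]},
    {"hand": 0.0,"xyz": [-10,-16,0],"delta_rot": [0,0,0]},
    {"hand": 0.0,"xyz": [-12,-19.1,0],"delta_rot": [0,0,0]},
    {"hand": 0.0,"xyz": [-13.5,-21.5,0],"delta_rot": [0,0,0]},
    {"hand": 0.0,"xyz": [-14.1,-22.5,0],"delta_rot": [0,0,0]},
    {"hand": 0.0,"xyz": [-14.2,-22.7,1],"delta_rot": [0,0,0]},
    {"hand": 0.0,"xyz": [-14.2,-22.7,3],"delta_rot": [0,0,0]},
    {"hand": 0.0,"xyz": [-14.2,-22.7,4.5],"delta_rot": [0,0,0]},
    {"hand": 0.0,"xyz": [-14.2,-22.7,4.5],"delta_rot": [0,0,0]},
  ],
)

```text
clock: 11.02
position: [594.9, -39.0, 156.0]
ee_rot: [-0.034, 0.999, 0.0, -0.006]
contact_force: [-0.9, -0.4, -1.8]
gripper_width: 20.9
```

```bash
python3 - <<'E'
from h import *
s=jp(0,157,60)
p=get_image("wrist"); cv2.imwrite("pics/w9.png",p["frame"])
a=p["frame"]; import pickle; pickle.dump(p,open("w9.pkl","wb"))
delta([s[0],s[1],155],TH-np.pi); st=telemetry.read_state()
ax=R.from_quat(st["ee_rot"]).apply([0,0,1])
print("seat",proj(p,s),"foot pred",proj(p,st["position"]+77.6*ax),"knobtop",proj(p,st["position"]-8.4*ax), "foot xyz",st["position"]+77.6*ax)
cv2.imwrite("pics/w9c.png",cv2.resize(a[150:310,240:400],None,fx=3.7,fy=3.7,interpolation=cv2.INTER_CUBIC))
E
```

```text
xyz cm [-0.37  0.03  0.31] rot [-0.    -0.008  0.002] at [596.3 -39.1 158.2] t 11.07 F [ 0.2  0.  -1.2] w 20.0
seat [[313.58004835 206.89958428]] foot pred [[318.77181555 215.19851958]] knobtop [[317.43329744 280.47529453]] foot xyz [595.68182013 -39.11784732  80.55545885]
```

View pics/w9c.png

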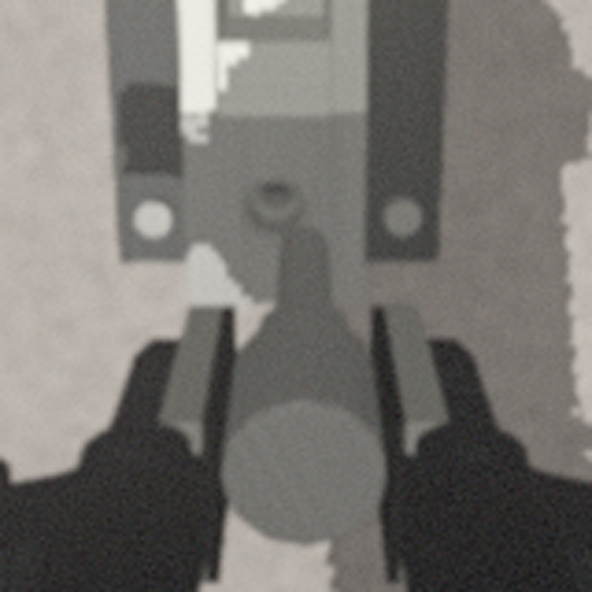

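The arm was still settling. I'll correct and look again.

Request:
apply_moves(
  steps=[
    {"hand": 0.0,"xyz": [-0.1,0,0.5],"delta_rot": [0,0,0]},
    {"hand": 0.0,"xyz": [-0.1,0,0.5],"delta_rot": [0,0,0]},
    {"hand": 0.0,"xyz": [-0.1,0,0.5],"delta_rot": [0,0,0]},
    {"hand": 0.0,"xyz": [-0.1,0,0.5],"delta_rot": [0,0,0]},
  ],
)

```text
clock: 11.4
position: [600.1, -39.4, 157.0]
ee_rot: [-0.034, 0.999, 0.0, 0.0]
contact_force: [-0.5, -0.6, -1.2]
gripper_width: 20.3
```

```bash
cat > look.py <<'E'
from h import *
import sys
n=sys.argv[1]
s=jp(0,157,60); st=telemetry.read_state()
p=get_image("wrist"); a=p["frame"]; import pickle; pickle.dump(p,open(n+".pkl","wb"))
delta([s[0],s[1],155],TH-np.pi)
ax=R.from_quat(st["ee_rot"]).apply([0,0,1])
f=lambda X:((proj(p,X)[0]-[240,150]+.5)*3.7-.5).round(0)
print("pos at pic",st["position"],"seat",f(s),"foot pred",f(st["position"]+77.6*ax),"knobtop",f(st["position"]-8.4*ax))
cv2.imwrite(f"pics/{n}.png",cv2.resize(a[150:310,240:400],None,fx=3.7,fy=3.7,interpolation=cv2.INTER_CUBIC))
E
python3 look.py w10
```

```text
xyz cm [0.01 0.1  0.2 ] rot [0.    0.    0.001] at [600.1 -39.5 157. ] t 11.45 F [-0.3  0.1 -1.2] w 20.5
pos at pic [600.11791987 -39.4098001  157.04437619] seat [302. 213.] foot pred [301. 240.] knobtop [299. 475.]
```

View pics/w10.png

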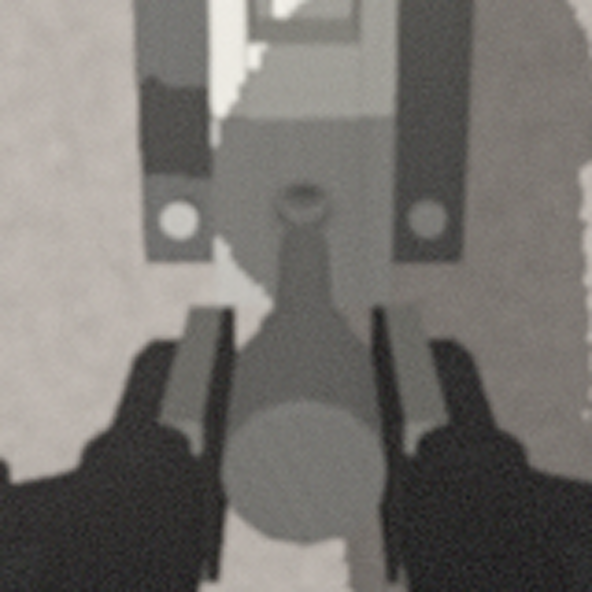

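```bash
python3 - <<'E'
from h import *
import pickle
for n,c in (("w10",(303,205)),("w10",(304,238))):
    p=pickle.load(open(n+".pkl","rb")); f=lambda x,y:((x+.5)/3.7-.5+240,(y+.5)/3.7-.5+150)
    print(onplane(p,[f(*c)],60 if c[1]==205 else 79.5))
print(jp(0,157,60))
E
```

```text
[[599.81819974 -40.54872806  60.        ]]
[[599.52977656 -39.80667683  79.5       ]]
[599.91297479 -38.550639    60.        ]
```

Request:
apply_moves(
  steps=[
    {"hand": 0.0,"xyz": [0,-0.1,0.5],"delta_rot": [0,0,0]},
    {"hand": 0.0,"xyz": [0,-0.1,1.1],"delta_rot": [0,0,0]},
    {"hand": 0.0,"xyz": [0,-0.1,1.5],"delta_rot": [0,0,0]},
    {"hand": 0.0,"xyz": [0,-0.1,1.5],"delta_rot": [0,0,0]},
    {"hand": 0.0,"xyz": [0,-0.1,1.5],"delta_rot": [0,0,0]},
    {"hand": 0.0,"xyz": [0,-0.1,1.5],"delta_rot": [0,0,0]},
  ],
)

```text
clock: 11.95
position: [599.9, -40.8, 141.2]
ee_rot: [-0.034, 0.999, -0.0, -0.001]
contact_force: [-0.8, 0.6, -1.5]
gripper_width: 20.5
```

```bash
python3 look.py w11
```

```text
xyz cm [-0.    0.22 -1.37] rot [-0.    -0.001  0.001] at [600.  -40.8 141.3] t 12.0 F [-0.7  0.5 -0.5] w 20.3
pos at pic [599.92975395 -40.81922309 141.17678814] seat [300. 244.] foot pred [301. 240.] knobtop [299. 475.]
```

View pics/w11.png

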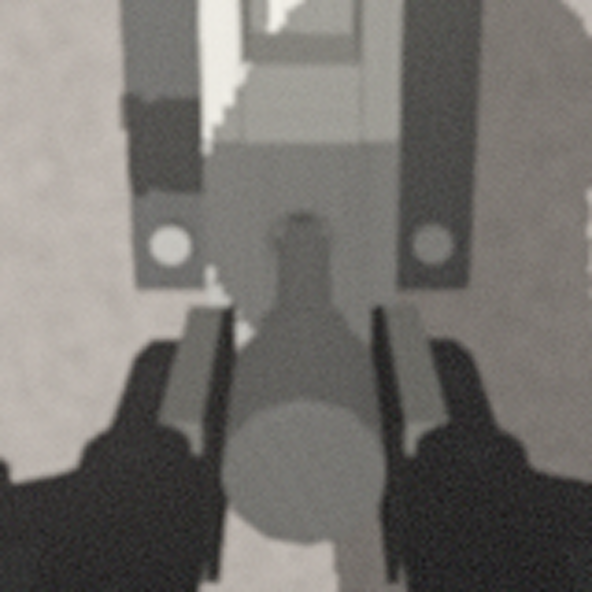

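The foot is over the hole (pin axis about 304, hole centre about 300, rows about 238 both). I'll nudge 0.6 mm and lower it.

Request:
apply_moves(
  steps=[
    {"hand": 0.0,"xyz": [-0.06,0,0.2],"delta_rot": [0,0,0]},
    {"hand": 0.0,"xyz": [-0.06,0,0.5],"delta_rot": [0,0,0]},
    {"hand": 0.0,"xyz": [-0.06,0,0.8],"delta_rot": [0,0,0]},
    {"hand": 0.0,"xyz": [-0.06,0,1.1],"delta_rot": [0,0,0]},
    {"hand": 0.0,"xyz": [-0.06,0,1.2],"delta_rot": [0,0,0]},
    {"hand": 0.0,"xyz": [-0.06,0,1.2],"delta_rot": [0,0,0]},
  ],
)

```text
clock: 12.5
position: [600.3, -40.4, 128.7]
ee_rot: [-0.034, 0.999, 0.0, -0.001]
contact_force: [0.0, 2.2, -2.4]
gripper_width: 20.2
```

It is inside the upper lug with little force. I'll continue gently down through the lower lug.

Request:
apply_moves(
  steps=[
    {"hand": 0.0,"xyz": [0,0.03,0.4],"delta_rot": [0,0,0]},
    {"hand": 0.0,"xyz": [0,0.03,0.8],"delta_rot": [0,0,0]},
    {"hand": 0.0,"xyz": [0,0.03,1.1],"delta_rot": [0,0,0]},
    {"hand": 0.0,"xyz": [0,0.03,1.4],"delta_rot": [0,0,0]},
    {"hand": 0.0,"xyz": [0,0.03,1.7],"delta_rot": [0,0,0]},
    {"hand": 0.0,"xyz": [0,0.03,2.0],"delta_rot": [0,0,0]},
    {"hand": 0.0,"xyz": [0,0.03,2.0],"delta_rot": [0,0,0]},
  ],
)

```text
clock: 13.08
position: [600.3, -40.3, 108.4]
ee_rot: [-0.034, 0.999, 0.0, -0.001]
contact_force: [0.1, 3.2, -2.8]
gripper_width: 20.3
```

Request:
apply_moves(
  steps=[
    {"hand": 0.0,"xyz": [0,0.05,0.4],"delta_rot": [0,0,0]},
    {"hand": 0.0,"xyz": [0,0.05,0.8],"delta_rot": [0,0,0]},
    {"hand": 0.0,"xyz": [0,0.05,1.2],"delta_rot": [0,0,0]},
    {"hand": 0.0,"xyz": [0,0.05,1.5],"delta_rot": [0,0,0]},
    {"hand": 0.0,"xyz": [0,0.05,1.6],"delta_rot": [0,0,0]},
    {"hand": 0.0,"xyz": [0,0.05,1.7],"delta_rot": [0,0,0]},
    {"hand": 0.0,"xyz": [0,0.05,1.8],"delta_rot": [0,0,0]},
    {"hand": 0.0,"xyz": [0,0.05,1.8],"delta_rot": [0,0,0]},
  ],
)

```text
clock: 13.75
position: [600.3, -40.0, 91.7]
ee_rot: [-0.034, 0.999, -0.0, -0.001]
contact_force: [-1.3, 1.4, 1.9]
gripper_width: 20.2
```

Request:
apply_moves(
  steps=[
    {"hand": 0.0,"xyz": [0,0,0.1],"delta_rot": [0,0,0]},
    {"hand": 0.0,"xyz": [0,0,0.2],"delta_rot": [0,0,0]},
    {"hand": 0.0,"xyz": [0,0,0.2],"delta_rot": [0,0,0]},
    {"hand": 0.0,"xyz": [0,0,0.2],"delta_rot": [0,0,0]},
  ],
)

```text
clock: 14.08
position: [600.3, -40.0, 91.6]
ee_rot: [-0.034, 0.999, -0.0, -0.0]
contact_force: [-4.2, 1.9, 11.8]
gripper_width: 20.5
```

The collar is seated: z stops at 91.6 with the force rising to 12 N. I'll release, rise and look.

Request:
apply_moves(
  steps=[
    {"hand": 0.0,"xyz": [0,0,0],"delta_rot": [0,0,0]},
    {"hand": 0.6,"xyz": [0,0,0],"delta_rot": [0,0,0]},
    {"hand": 0.6,"xyz": [0,0,0],"delta_rot": [0,0,0]},
    {"hand": 0.6,"xyz": [0,0,0],"delta_rot": [0,0,0]},
    {"hand": 0.6,"xyz": [0,0,0],"delta_rot": [0,0,0]},
    {"hand": 0.6,"xyz": [0,0,-2],"delta_rot": [0,0,0]},
    {"hand": 0.7,"xyz": [0,0,-5],"delta_rot": [0,0,0]},
    {"hand": 0.8,"xyz": [0,0,-8],"delta_rot": [0,0,0]},
    {"hand": 0.85,"xyz": [0,-4,-11],"delta_rot": [0,0,0]},
    {"hand": 0.85,"xyz": [0,-7,-12],"delta_rot": [0,0,0]},
    {"hand": 0.85,"xyz": [0,-8,-12],"delta_rot": [0,0,0]},
    {"hand": 0.85,"xyz": [0,-8,-12],"delta_rot": [0,0,0]},
  ],
)

```text
clock: 15.08
position: [606.1, -122.2, 209.8]
ee_rot: [-0.032, 0.999, -0.0, 0.0]
contact_force: [-0.6, 0.1, -0.6]
gripper_width: 72.5
```

Request:
apply_moves(
  steps=[
    {"hand": 0.85,"xyz": [0,0,0],"delta_rot": [0,0,0]},
    {"hand": 0.85,"xyz": [0,0,0],"delta_rot": [0,0,0]},
  ],
)

```text
clock: 15.25
position: [605.2, -119.2, 207.8]
ee_rot: [-0.034, 0.999, 0.0, -0.002]
contact_force: [-0.7, -0.0, -0.0]
gripper_width: 72.5
```

```bash
python3 - <<'E'
from h import *
st=telemetry.read_state()
p=get_image("wrist"); a=p["frame"]; import pickle; pickle.dump(p,open("w12.pkl","wb"))
print(p["origin"]-st["position"])
print("knobtop pred",proj(p,[599.9,-40.4,100]),"barrel",proj(p,jp(0,0,64)))
delta(jp(0,75,48),TH-np.pi)
cv2.imwrite("pics/w12.png",a)
E
```

```text
[  4.7028408  -72.16951209 120.95618322]
knobtop pred [[320.60175154 281.92578662]] barrel [[320.54554687 110.95330272]]
xyz cm [-0.05 -0.15 15.99] rot [ 0.    -0.003  0.002] at [ 605.3 -118.9  207.9] t 15.3 F [-0.  -1.  -0.1] w 72.5
```

View pics/w12.png

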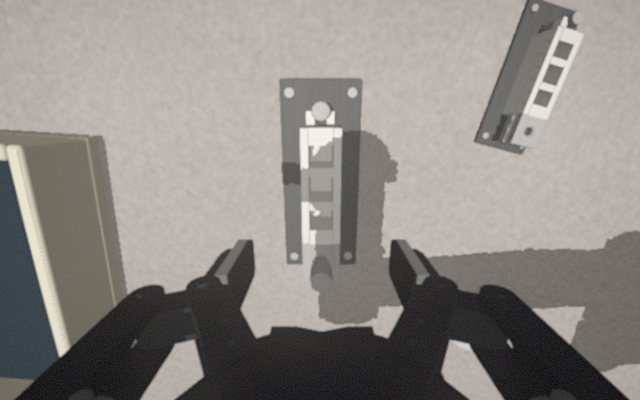

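The knob is seated in line with the seam (320,278), the mould is shut, and the fingers straddle it. I'll descend to grip.

Request:
apply_moves(
  steps=[
    {"hand": 0.85,"xyz": [0,-0.2,3],"delta_rot": [0,0,0]},
    {"hand": 0.85,"xyz": [0,-0.2,6.5],"delta_rot": [0,0,0]},
    {"hand": 0.85,"xyz": [0,-0.2,10],"delta_rot": [0,0,0]},
    {"hand": 0.85,"xyz": [0,-0.2,12.5],"delta_rot": [0,0,0]},
    {"hand": 0.85,"xyz": [0,-0.2,14.5],"delta_rot": [0,0,0]},
    {"hand": 0.85,"xyz": [0,-0.2,15.8],"delta_rot": [0,0,0]},
    {"hand": 0.85,"xyz": [0,-0.2,16],"delta_rot": [0,0,0]},
    {"hand": 0.85,"xyz": [0,-0.2,16],"delta_rot": [0,0,0]},
    {"hand": 0.85,"xyz": [0,-0.2,16],"delta_rot": [0,0,0]},
  ],
)

```text
clock: 16.05
position: [606.5, -121.1, 49.7]
ee_rot: [-0.035, 0.999, -0.0, -0.0]
contact_force: [0.4, 1.0, 0.2]
gripper_width: 72.6
```

```bash
python3 - <<'E'
from h import *
p=get_image("wrist"); cv2.imwrite("pics/w13.png",p["frame"])
delta(jp(0,75,48),TH-np.pi)
E
```

```text
xyz cm [0.13 0.1  0.23] rot [-0.     0.001  0.002] at [ 606.7 -121.3   50.3] t 16.1 F [-0.5 -0.9  0.9] w 72.5
```

View pics/w13.png

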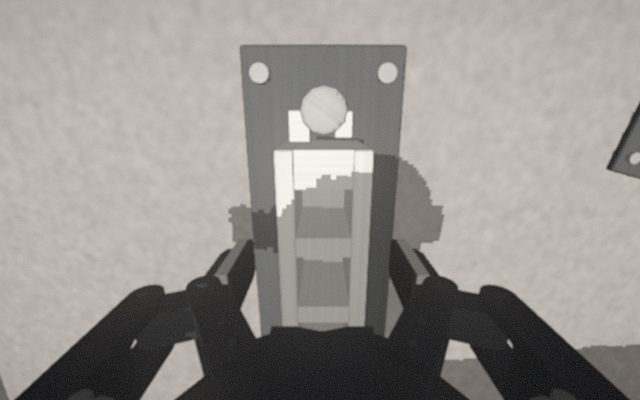

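The fingers straddle both halves (block columns 275–372, fingers about 250 and 392). Closing now.

Request:
apply_moves(
  steps=[
    {"hand": 0.85,"xyz": [0.1,0,0.2],"delta_rot": [0,0,0]},
    {"hand": 0.7,"xyz": [0.1,0,0.2],"delta_rot": [0,0,0]},
    {"hand": 0.55,"xyz": [0.1,0,0.2],"delta_rot": [0,0,0]},
    {"hand": 0.0,"xyz": [0.1,0,0.2],"delta_rot": [0,0,0]},
    {"hand": 0.0,"xyz": [0.1,0,0.2],"delta_rot": [0,0,0]},
    {"hand": 0.0,"xyz": [0.1,0,0.2],"delta_rot": [0,0,0]},
    {"hand": 0.0,"xyz": [0.1,0,0.2],"delta_rot": [0,0,0]},
    {"hand": 0.0,"xyz": [0.1,0,0.2],"delta_rot": [0,0,0]},
    {"hand": 0.0,"xyz": [0.1,0,0.2],"delta_rot": [0,0,0]},
    {"hand": 0.0,"xyz": [0.1,0,0.2],"delta_rot": [0,0,0]},
  ],
)

```text
clock: 16.93
position: [606.0, -121.8, 48.2]
ee_rot: [-0.034, 0.999, -0.0, 0.001]
contact_force: [1.0, 0.6, 5.2]
gripper_width: 39.0
```

```bash
python3 - <<'E'
from h import *
p=get_image("wrist"); cv2.imwrite("pics/w14.png",p["frame"])
q=get_image("side"); cv2.imwrite("pics/s14.png",cv2.resize(q["frame"][100:280,230:430],None,fx=3.3,fy=3.3,interpolation=cv2.INTER_CUBIC))
delta(jp(0,75,48),TH-np.pi)
E
```

```text
xyz cm [0.05 0.14 0.02] rot [-0.     0.002  0.002] at [ 606.  -121.8   48.2] t 17.03 F [1.5 0.6 5.4] w 38.9
```

View pics/w14.png

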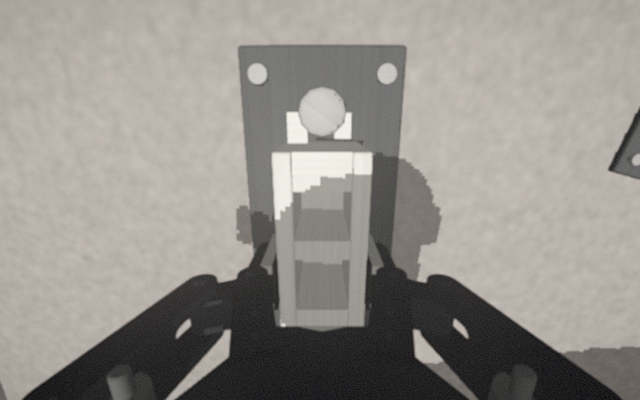

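View pics/s14.png

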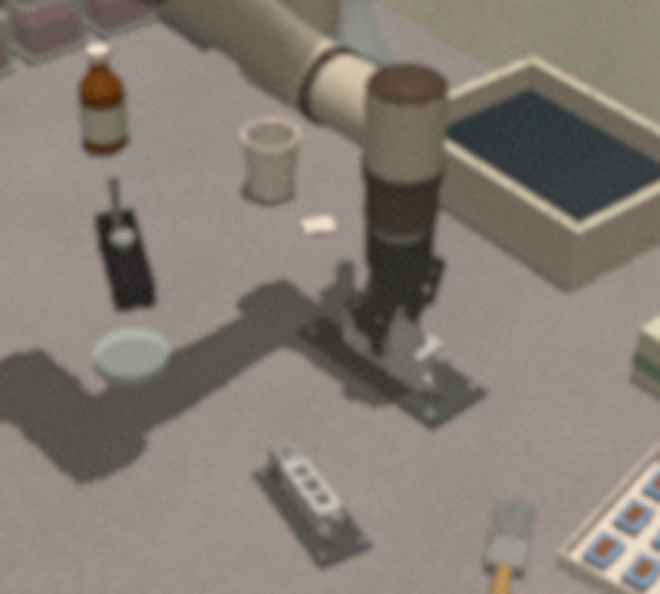

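Both pads bear on the outer faces (opening 39 mm, and the knob also read about 1.5 mm small). The pin stands in the lugs, and the probe, stopper and bystanders are where they were. Handing in.

```bash
python3 -c "
from h import *
print(workorder.job_done())"
```

```text
the job is handed in; nothing more can be done
None
```

I handed the job in at about 17 s of the 70 s. The mould is shut, the pin is down through both lugs, and the gripper is still squeezing the two halves together.

- **Shutting:** I closed the near half of the large grey mould against its stop. The upper lug's hole then sat within about half a pixel of its shut position.
- **Pin:** I took the knobbed pin from its parking hole and pushed it through both lugs until the collar seated. The tool stopped at 91.6 mm, the height expected for a seated collar, with the downward push at about 12 N.
- **Final grip:** I gripped the halves from above. The opening reads 39 mm on the 40 mm block, in line with the 22 mm knob reading about 20 mm.
- **Bystanders:** The last side picture shows the probe, stopper, bottle, beaker, dish, cassette and brush where they were, and the pin standing in the lugs.

Two checks disagreed with what I expected:

- **Hole position:** My first measurement of the hole was about 2 mm off along the mould, probably because the arm was still settling when I took the picture. I corrected it from close-up pictures before inserting the pin.
- **Closing push:** The wrist read about 15 N upward as well as 16 N sideways. The finger knuckles were probably touching the top edge of the half; I saw no effect on the result.

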